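# Seat the keyed mixer spindle in its pulley hub and hold it home

### The job

Take the keyed spindle out of its yellow stand by its black grip and push it into the pulley hub on top of the white drive unit: turn it until its key slips into the keyway, then keep pushing against the spring in the hub until the spindle's flange lies flush on the hub. Finish still gripping it and pressing it fully home, so that the clamp screw can be tightened; do not let go. Leave the cup, the dropper bottle, the slide box and the petri dish where they are.

Things in the scene. Friction and masses are not known exactly. Their poses are not given: they have to be found in the camera images.
- spindle: Loose keyed spindle, about 200 g, upright in the stand at the start. Origin at the centre of its lower tip, z up along the shaft, x towards the key. Steel shaft 16 mm in diameter, its nose tapering to 9 mm over the lowest 5 mm. The brass key on its +x side is 5 mm wide, reaches out to 13 mm from the axis and runs from 12 to 40 mm above the tip.
- flange_seat (a point): Centre of the underside of the spindle's round flange, 44 mm above its tip; axes as the spindle. The flange is 36 mm across and 5 mm thick. On it stands the black grip block, from 49 to 87 mm above the tip, 34 mm along x and 22 mm along y (pinch it across y). A red line on the grip's top and +x side shows the key's side.
- hub_mouth (a point): Centre of the bore's mouth, in the plane of the hub's flat top, 96 mm above the worktop; axes as the drive unit, NOT as the keyway. The hub is an aluminium toothed pulley about 50 mm across, 46 mm high. Its round bore is 18.5 mm across, with one keyway 8 mm wide out to 14 mm from the axis, open at the top, a red mark beside it.
- drive: White drive unit, fixed, 130 x 110 x 50 mm, control panel on its -x face; origin at the centre of its underside. The hub on the centre of its top does not turn, but its keyway points anywhere from -0.5 to +0.5 rad about z from the drive unit's +x: look, or feel. Before that the key stands on the hub's top, tip 12 mm deep; within about 0.1 rad of the keyway it can drop in.
- ejector (a joint): Travel of the sprung ejector disc in the bore, m: 0 up, 0.010 when the spindle is fully home. The spindle's tip meets it 34 mm deep; at 44 mm the flange meets the hub's top. It pushes back with about 5 N at first and 9 N at 0.010, enough to lift the spindle if let go.
- stand: Yellow spindle stand, fixed to the worktop: a block 62 x 62 x 50 mm with a slotted well and two low feet along its y sides (102 mm in all); origin at the centre of its underside. The spindle's flange rests on its top, key towards the stand's +x, tip 6 mm above the worktop.
- cup_b: Specimen cup with red lid, 59 mm across, 72 mm high, loose; origin at the centre of its underside. To be left alone.
- dropper_oil: White dropper bottle, 33 mm across, 78 mm high, loose; origin at the centre of its underside. To be left alone.
- slide_box: Blue slide box, 68 x 98 x 30 mm, loose; origin at the centre of its underside. To be left alone.
- petri_dish: Petri dish with pink medium, 59 mm across, 15 mm high, loose; origin at the centre of its underside. To be left alone.
Things that resemble listed ones, but are neither listed nor needed, are in the scene too. Of the things that look like the drive, take the one that is farthest to the robot's left at the start.

How it is judged:
By the outcome, as a careful person would: the job done as asked, in the order asked, and still so for the second after the job is handed in, while the arm keeps its last pose, push and grip.
It also fails if it takes over 51 s, if anything falls off the work surface, if the arm or the gripper's body presses on something with over 40 N, if the wrist force passes 120 N, or if a joint passes its speed limit or range.

### The arm

A 7-joint arm with a two-finger parallel gripper is mounted at the origin on a cart in front of the work surface, level with it; the furniture and walls round the work are solid. World frame = base frame: x ahead of the robot, y to its left, z up, the work surface at z = 0. Lengths are in mm, angles in rad, forces in N, time in s.
With the tool pointing down it reaches from about 425 to 875 mm from the base axis. Payload 4.7 kg.
Tool frame: the origin (TCP) lies between the finger pads; the fingertips stand robot.nose_length ahead of it and the grasp point (between the pads) lies 11 mm behind it (robot.nose_length is the distance from the TCP to the fingertips, in mm); z points along the fingers, y is the line along which they close (so a half turn about z gives the same grasp; the last joint's range is limited). The gripper opens to 85 mm and grips with 20 to 120 N. Pads are 22 mm wide; open, the fingers measure 114 mm over their backs; the gripper's body (76 mm by 85 mm) begins 54 mm behind the grasp point. The pads swing forward as they close: fully open they stand 13 mm farther back than shut.
Start: joints at [1.306, 0.321, -0.07, 1.45, 0.023, 1.371, -0.057], TCP at [178.861, -624.926, 239.349] pointing down, gripper open.
Joint ranges: [-2.86, 2.86], [-0.3, 2.09], [-1.38, 1.24], [0.06, 2.45], [-1.56, 4.7], [0.09, 2.05], [-2.69, 2.69]. Speed limits (rad/s): [2.57, 2.57, 3.14, 3.14, 3.14, 3.14, 3.14].

### API

Orientations are given as a rotation vector (axis times angle).
In Python, from bench import robot gives the robot as it stands. The module is installed in compiled form; this text tells all that it offers.
- The arm moves only by the shell command python3 -m creep 'ROWS' [FORCE]. ROWS is text: rows parted by semicolons, each of 7 numbers parted by spaces: the shift along the tool's x, y, z in m, then the turn, a rotation vector about the tool's x, y, z in rad, then the closure, from -1 (fully open) to 1 (shut), so that 0 is half open. In form: x y z ax ay az fingers; .... A call has 1 to 20 rows; each row is the pose to reach, as a shift and turn from the pose commanded when the call began, along the tool's axes at that moment; what a row does not reach only later rows make up. A row lasts 1/12 s, in which the tool goes at most 41.7 mm and 7.16 degrees, less where a joint would pass 70% of its speed; a pose out of reach is approached as far as the arm can. A call with a gripper value outside its range is refused whole. The fingers move at their own pace and stop on an object; FORCE is the grip in N (left out, the last holds). Time passes only in rows, so rows that repeat a pose let the fingers close. It gives the time, the measured TCP pose, the force, the opening and the grip force at its end, in the units of the state.
- robot.observe(): the state, without advancing time (a new reading comes with each control period).
- robot.capture(name): name is "scene" or "top" or "wrist"; returns a dict with "image" (420x560x3 uint8, red, green, blue), "camera_matrix" (3x3 intrinsics, pixels), "T" (4x4, takes a point from camera to world coordinates). Camera axes: x right, y down, z forward; pixel columns grow to the right and rows downward; lengths in mm; the calibration is good to about 2 mm. A picture is of the moment at which its call begins. There is no depth.
- robot.finish_job(): hands the job in; it is judged then, once.
The state is a dict: "time": time; "qpos": joint angles; "qvel": joint speeds; "joint_efforts": joint torques, N m; "tool_pos": TCP position; "ee_rot": TCP orientation; "force": force on the tool from outside, world axes, zero at the start; "torque": the same for the moment, N m; "finger_gap": finger opening in mm; "gripper_force": force on a finger pad.
Only numpy, scipy, OpenCV 4.12 (cv2) and the standard library are available. Lean on these libraries where they do the work, as an engineer would, in place of code of your own. Each camera call takes 0.05 s, during which the arm holds its last target. There are 200 camera calls.

## Working session

There is one attempt and no reset: what is moved stays moved. The work goes in short steps, Python scripts to look and compute and a shell command to move; the robot and the scene stay as the last step left them, time stands still between calls to the robot, and variables do not carry over. Pictures are saved under pics/ and viewed, at most 10 in all, crops included, and the job is handed in when it is done.

```bash
mkdir -p pics; cat > h.py <<'E'
import cv2,numpy as np
from bench import robot
from scipy.spatial.transform import Rotation as R
def cap(n,f):
    c=robot.capture(n); cv2.imwrite('pics/'+f+'.png',c['image'][:,:,::-1]); np.savez('pics/'+f,im=c['image'],K=c['camera_matrix'],T=c['T']); return c
def ray(c,uv,z):
    d=c['T'][:3,:3]@np.linalg.inv(c['K'] if 'K' in c else c['camera_matrix'])@np.r_[uv,1.]; o=c['T'][:3,3]
    return o+d*(z-o[2])/d[2]
def proj(c,p):
    q=np.linalg.inv(c['T'])@np.r_[p,1.]; q=(c['K'] if 'K' in c else c['camera_matrix'])@q[:3]; return q[:2]/q[2]
E
python3 - <<'E'
from h import *
s=robot.observe()
for k,v in s.items(): print(k,np.round(v,3))
print(robot.nose_length)
a=cap('scene','s0')['image'];b=cap('top','t0');
print(b['T'].round(2),b['camera_matrix'])
E
```

```text
time 0.0
qpos [ 1.306  0.322 -0.07   1.452  0.023  1.371 -0.057]
qvel [-0.001  0.001 -0.    -0.    -0.     0.    -0.   ]
joint_efforts [ 0.0000e+00 -4.9358e+01 -3.8200e-01 -3.1433e+01  1.3000e-02  1.1000e-02
 -0.0000e+00]
tool_pos [ 178.681 -624.424  238.231]
ee_rot [-3.109e+00 -4.360e-01  1.000e-03]
force [-0.227 -0.596 -0.893]
torque [-0.049  0.035  0.058]
gripper_force 0.0
finger_gap 85.559
8.0
[[ 2.00000e-02 -9.80000e-01  1.90000e-01  3.59910e+02]
 [-1.00000e+00 -1.00000e-02  2.00000e-02 -8.30000e-01]
 [-2.00000e-02 -1.90000e-01 -9.80000e-01  1.26313e+03]
 [ 0.00000e+00  0.00000e+00  0.00000e+00  1.00000e+00]] [[455.47545      0.         283.79005754]
 [  0.         455.47545    209.70725219]
 [  0.           0.           1.        ]]
```

View pics/t0.png

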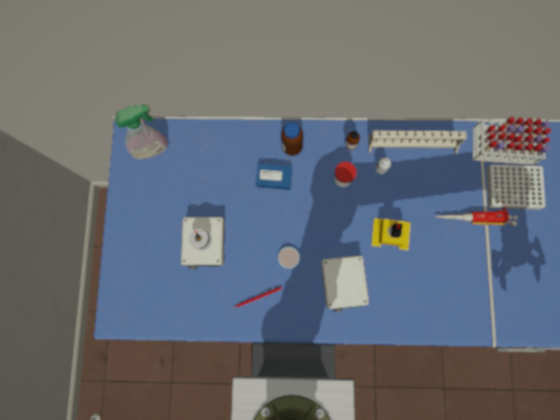

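View pics/s0.png

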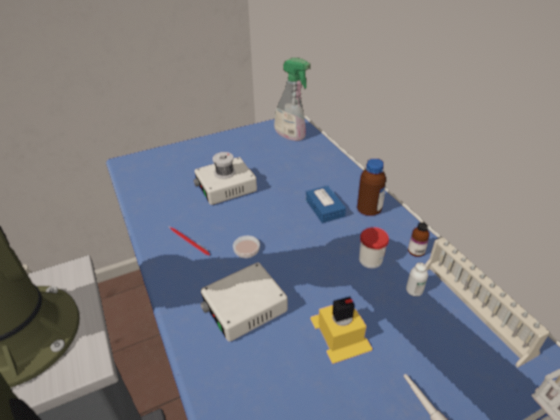

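Top view: two drive-like white boxes, one at (202,241) with a hub and one at (346,282) without. The one at (202,241) is farthest to the robot's left (+y = image left) and it carries the pulley hub, so it fits. The stand with the spindle is at (393,233). I'll confirm both in one enlarged crop.

```bash
python3 - <<'E'
from h import *
t=np.load('pics/t0.npz');s=np.load('pics/s0.npz')
f=lambda im,x,y,w,h:cv2.resize(im[y:y+h,x:x+w,::-1],(400,300),interpolation=cv2.INTER_CUBIC)
o=np.vstack([np.hstack([f(t['im'],162,211,80,60),f(t['im'],352,203,80,60)]),np.hstack([f(s['im'],180,140,93,70),f(s['im'],300,285,93,70)])])
cv2.imwrite('pics/c0.png',o)
im=t['im'];hsv=cv2.cvtColor(im,cv2.COLOR_RGB2HSV)
def big(m,x,y,w,h):
    mm=np.zeros_like(m);mm[y:y+h,x:x+w]=m[y:y+h,x:x+w]
    cs,_=cv2.findContours(mm,0,2);return max(cs,key=cv2.contourArea)
w=big(((hsv[...,1]<70)&(hsv[...,2]>120)).astype('u1'),165,205,75,75)
r=cv2.minAreaRect(w);print('drive',r)
box=np.array([ray(t,p,50)[:2] for p in cv2.boxPoints(r)]);print(box.round(1),box.mean(0),np.linalg.norm(np.diff(box,axis=0),axis=1))
y=big(cv2.inRange(hsv,(20,120,100),(35,255,255)),355,200,75,60)
r=cv2.minAreaRect(y);print('stand',r)
k=big((hsv[...,2]<45).astype('u1'),375,210,45,40);m=cv2.minAreaRect(k);print('grip',m,ray(t,m[0],81))
E
```

```text
drive ((201.5, 240.5), (43.0, 49.0), 0.0)
[[440.8 303.2]
 [573.4 311.1]
 [574.8 193.8]
 [442.5 188.3]] [507.86526129 249.1264048 ] [132.75792753 117.32059801 132.39671456]
stand ((390.46923828125, 233.24618530273438), (36.96234893798828, 27.659746170043945), 7.125016689300537)
grip ((395.5, 230.0), (10.0, 7.0), 90.0) [ 537.69406734 -263.89680662   81.        ]
```

View pics/c0.png

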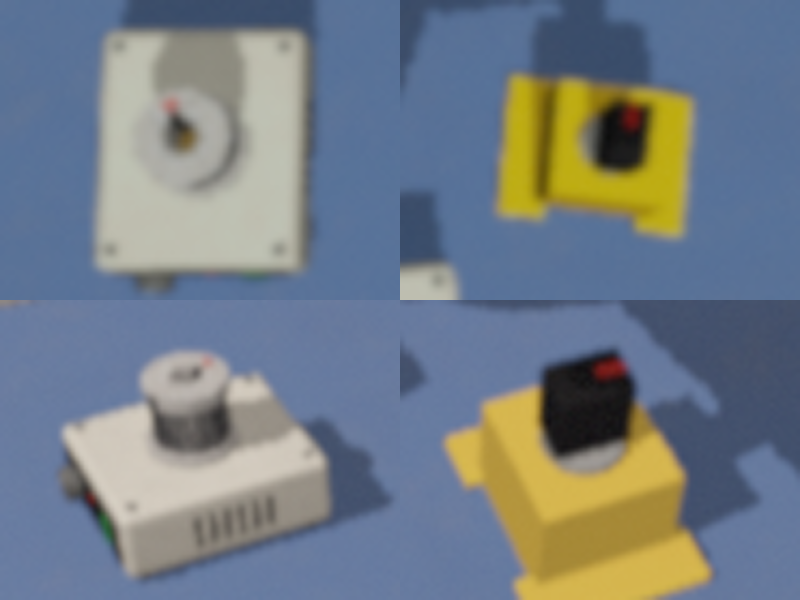

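Confirmed: the left unit carries the hub, with its red keyway mark up-left of the bore, towards +x and a little +y. The spindle's red line is on the +x side of the grip. Next I go above the stand.

```bash
cat >> h.py <<'E'
def delta(p,yaw):
    s=robot.observe(); M=R.from_rotvec(s['ee_rot']).as_matrix()
    c,n=np.cos(yaw),np.sin(yaw); G=np.array([[c,n,0],[n,-c,0],[0,0,-1.]])
    print('t',round(s['time'],2),'pos',np.round(s['tool_pos'],1),'yaw',round(np.arctan2(M[1,0],M[0,0]),3),'F',np.round(s['force'],1),'gap',round(s['finger_gap'],1))
    print('shift m',(M.T@(np.array(p)-s['tool_pos'])/1000).round(4),'turn',R.from_matrix(M.T@G).as_rotvec().round(4))
E
python3 -c "
from h import *
delta([500,-262,230],-0.12)"
```

```text
t 0.1 pos [ 178.7 -624.5  238.3] yaw 0.279 F [ 0.3 -0.4  1.2] gap 85.4
shift m [ 0.4087 -0.26    0.0087] turn [-0.0017  0.0005  0.3988]
```

```bash
python3 -m creep '0.03 -0.019 0 0 0 0.03 -1;0.065 -0.041 0 0 0 0.06 -1;0.1 -0.064 0 0 0 0.1 -1;0.135 -0.086 0.002 0 0 0.13 -1;0.17 -0.108 0.003 0 0 0.17 -1;0.205 -0.13 0.004 0 0 0.2 -1;0.24 -0.153 0.005 0 0 0.235 -1;0.275 -0.175 0.006 0 0 0.27 -1;0.31 -0.197 0.007 0 0 0.3 -1;0.345 -0.22 0.008 0 0 0.335 -1;0.38 -0.242 0.008 0 0 0.37 -1;0.4 -0.255 0.009 0 0 0.39 -1;0.409 -0.26 0.009 0 0 0.399 -1;0.409 -0.26 0.009 0 0 0.399 -1;0.409 -0.26 0.009 0 0 0.399 -1'
python3 - <<'E'
from h import *
delta([500,-262,230],-0.12)
c=cap('wrist','w1');print(c['T'].round(2),c['camera_matrix'][0,0])
E
```

```text
time: 1.35
tool_pos: [500.2, -262.3, 229.8]
ee_rot: [3.136, -0.187, -0.002]
force: [-0.5, -0.5, 0.7]
finger_gap: 85.3
gripper_force: 0.0
t 1.35 pos [ 500.2 -262.3  229.8] yaw -0.119 F [-0.5 -0.5  0.7] gap 85.3
shift m [-0.0003 -0.0003 -0.0002] turn [0.0002 0.0011 0.0012]
[[-1.2000e-01 -9.5000e-01 -2.8000e-01  5.6992e+02]
 [-9.9000e-01  1.1000e-01  3.0000e-02 -2.7045e+02]
 [ 0.0000e+00  2.8000e-01 -9.6000e-01  3.6534e+02]
 [ 0.0000e+00  0.0000e+00  0.0000e+00  1.0000e+00]] 329.84072956698753
```

View pics/w1.png

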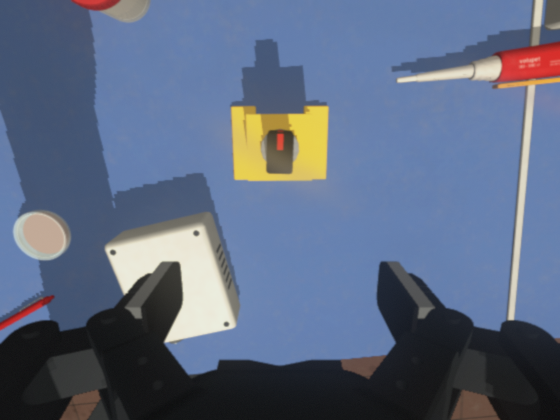

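The wrist view shows the stand around (280,145), square with the tool. The black grip runs from (267,130) to (294,173), with its red line at (280,142). I'll measure it now.

```bash
python3 - <<'E'
from h import *
c=np.load('pics/w1.npz');hsv=cv2.cvtColor(c['im'],cv2.COLOR_RGB2HSV)
H,S,V=cv2.split(hsv)
sub=np.s_[100:190,225:335]
y=cv2.inRange(hsv,(20,120,60),(35,255,255)); yy=np.zeros_like(y);yy[sub]=y[sub]
g=((V<75)|(((H<8)|(H>172))&(S>150)&(V>100))).astype('u1');gg=np.zeros_like(g);gg[120:182,258:302]=g[120:182,258:302]
rd=(((H<8)|(H>172))&(S>150)&(V>100)).astype('u1');rr=np.zeros_like(rd);rr[120:182,258:302]=rd[120:182,258:302]
for n,m,z in (('stand',yy,0),('grip',gg,93),('red',rr,93)):
    ks,_=cv2.findContours(m,0,2);k=max(ks,key=cv2.contourArea);r=cv2.minAreaRect(k)
    b=np.array([ray(c,p,z)[:2] for p in cv2.boxPoints(r)])
    e=np.diff(b,axis=0);print(n,r,'\n',b.round(1).tolist(),b.mean(0).round(1),np.linalg.norm(e,axis=1).round(1),np.arctan2(e[:,1],e[:,0]).round(3))
# expected projected top quad for check
E
```

```text
stand ((279.0, 142.5), (73.0, 96.0), 90.0) 
 [[581.7, -220.3], [569.8, -321.3], [491.4, -315.1], [504.2, -207.9]] [ 536.8 -266.1] [101.6  78.6 108. ] [-1.689  3.064  1.452]
grip ((284.5, 140.0), (18.0, 15.0), 90.0) 
 [[555.3, -266.8], [553.9, -278.8], [539.6, -277.3], [541.1, -265.1]] [ 547.5 -272. ] [12.1 14.4 12.3] [-1.689  3.034  1.452]
red ((280.0, 141.0), (16.0, 6.0), 90.0) 
 [[553.8, -266.6], [553.2, -271.4], [540.5, -270.0], [541.1, -265.1]] [ 547.1 -268.3] [ 4.8 12.8  4.9] [-1.689  3.026  1.452]
```

```bash
python3 - <<'E'
from h import *
c=np.load('pics/w1.npz');V=c['im'].max(2)
print('col 275',V[120:184,273].tolist());print('col 288',V[120:184,288].tolist());print('row 160',V[160,255:305].tolist());print('row135',V[135,255:305].tolist())
for p in ((280,132),(280,173),(267,160),(294,160)): print(p,ray(c,p,93).round(1))
S=np.load('pics/s0.npz');h=cv2.cvtColor(S['im'],cv2.COLOR_RGB2HSV)
m=(((h[...,0]<8)|(h[...,0]>172))&(h[...,1]>120)&(h[...,2]>70)).astype('u1');m[:295]=0;m[310:]=0;m[:,:335]=0;m[:,365:]=0
ys,xs=np.nonzero(m);print('scene red',xs.mean(),ys.mean(),ray(S,(xs.mean(),ys.mean()),93))
E
```

```text
col 275 [176, 176, 176, 177, 177, 176, 176, 176, 174, 157, 101, 67, 65, 67, 71, 73, 75, 75, 78, 78, 80, 83, 85, 87, 89, 92, 93, 95, 96, 99, 101, 103, 104, 106, 107, 108, 109, 109, 110, 110, 110, 111, 110, 108, 106, 107, 105, 104, 103, 101, 98, 97, 105, 153, 215, 227, 228, 228, 229, 225, 197, 159, 171, 170]
col 288 [199, 197, 194, 190, 181, 177, 178, 181, 179, 166, 126, 77, 60, 62, 64, 66, 68, 69, 70, 70, 71, 71, 73, 73, 74, 76, 78, 79, 80, 82, 85, 86, 88, 90, 93, 94, 97, 99, 100, 102, 103, 105, 105, 107, 107, 109, 108, 110, 109, 109, 108, 108, 110, 138, 193, 219, 223, 224, 223, 218, 188, 158, 167, 169]
row 160 [226, 226, 226, 226, 225, 225, 224, 225, 222, 212, 183, 142, 114, 108, 109, 111, 110, 110, 110, 110, 110, 110, 109, 110, 109, 109, 107, 108, 107, 107, 105, 105, 104, 103, 102, 101, 103, 122, 161, 192, 214, 224, 227, 228, 228, 229, 229, 230, 230, 230]
row135 [229, 229, 229, 229, 229, 222, 201, 188, 178, 168, 149, 122, 92, 76, 75, 74, 74, 73, 73, 72, 77, 107, 164, 207, 218, 218, 217, 202, 154, 94, 69, 67, 66, 66, 66, 66, 67, 73, 107, 158, 191, 209, 228, 233, 233, 233, 233, 233, 233, 233]
(280, 132) [ 554.3 -269.1   93. ]
(280, 173) [ 521.1 -265.2   93. ]
(267, 160) [ 533.1 -255.8   93. ]
(294, 160) [ 530.5 -278.    93. ]
scene red 348.3478260869565 300.6521739130435 [ 546.3369479  -268.01928965   93.        ]
```

```bash
python3 -c "
from h import *
delta([537,-267.3,67],-0.12)"
```

```text
t 1.4 pos [ 499.6 -263.5  229.9] yaw -0.121 F [ 0.4 -0.2 -0.7] gap 85.6
shift m [ 0.0378 -0.0009  0.1629] turn [ 0.0006  0.0012 -0.0011]
```

```bash
python3 -m creep '0.02 0 0.01 0 0 0 -1;0.0375 -0.0005 0.04 0 0 0 -1;0.0375 -0.0005 0.075 0 0 0 -1;0.0375 -0.0005 0.11 0 0 0 -1;0.0375 -0.0005 0.14 0 0 0 -0.5;0.0375 -0.0005 0.155 0 0 0 -0.3;0.0375 -0.0005 0.162 0 0 0 -0.3;0.0375 -0.0005 0.163 0 0 0 -0.2;0.0375 -0.0005 0.163 0 0 0 -0.2' 70
python3 - <<'E'
from h import *
delta([537,-267.3,67],-0.12)
c=cap('wrist','w2')
E
```

```text
time: 2.15
tool_pos: [537.5, -267.8, 67.9]
ee_rot: [3.135, -0.191, 0.001]
force: [0.2, 0.1, -0.0]
finger_gap: 51.4
gripper_force: 0.0
t 2.15 pos [ 537.5 -267.8   67.9] yaw -0.122 F [ 0.2  0.1 -0. ] gap 51.4
shift m [-0.0006 -0.0005  0.0009] turn [ 0.0007 -0.0004 -0.002 ]
```

View pics/w2.png

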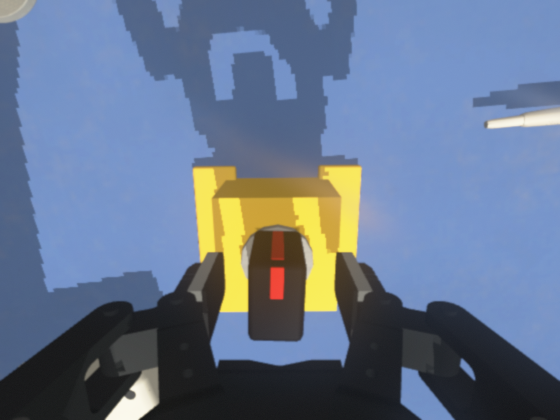

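The grip block at (277,300) is centred between the fingers at columns 205 and 355, so I close and lift slightly.

```bash
python3 -m creep '0 0 0 0 0 0 0.3;0 0 0 0 0 0 0.6;0 0 0 0 0 0 0.8;0 0 0 0 0 0 1;0 0 0 0 0 0 1;0 0 0 0 0 0 1;0 0 0 0 0 0 1;0 0 0 0 0 0 1' 80
python3 - <<'E'
from h import *
delta([537,-267.3,200],-0.12)
E
```

```text
time: 2.87
tool_pos: [538.8, -266.9, 69.0]
ee_rot: [3.134, -0.188, 0.004]
force: [-1.1, 1.1, 5.9]
finger_gap: 21.2
gripper_force: 79.0
t 2.87 pos [ 538.8 -266.9   69. ] yaw -0.12 F [-1.1  1.1  5.9] gap 21.2
shift m [-0.0014  0.0007 -0.131 ] turn [ 0.0013 -0.0024 -0.0001]
```

```bash
python3 -m creep '0 0 -0.01 0 0 0 1;0 0 -0.03 0 0 0 1;0 0 -0.06 0 0 0 1;0 0 -0.09 0 0 0 1;0 0 -0.12 0 0 0 1;0 0 -0.145 0 0 0 1;0 0 -0.16 0 0 0 1;0 0 -0.162 0 0 0 1;0 0 -0.162 0 0 0 1'
python3 - <<'E'
from h import *
delta([465,249,230],0.2)
s=robot.observe();print(s['gripper_force'])
E
```

```text
time: 3.62
tool_pos: [538.0, -266.4, 230.1]
ee_rot: [3.135, -0.188, 0.002]
force: [-0.1, 0.3, -2.9]
finger_gap: 21.1
gripper_force: 78.7
t 3.62 pos [ 538.  -266.4  230.1] yaw -0.12 F [-0.1  0.3 -2.9] gap 21.1
shift m [-1.342e-01 -5.029e-01 -4.000e-04] turn [ 0.0009 -0.0012 -0.32  ]
78.66387963294983
```

```bash
python3 -m creep '-0.004 -0.015 0 0 0 -0.01 1;-0.012 -0.045 0 0 0 -0.03 1;-0.021 -0.08 0 0 0 -0.05 1;-0.031 -0.115 0 0 0 -0.07 1;-0.04 -0.15 0 0 0 -0.1 1;-0.049 -0.185 0 0 0 -0.12 1;-0.059 -0.22 0 0 0 -0.14 1;-0.068 -0.255 0 0 0 -0.16 1;-0.077 -0.29 0 0 0 -0.18 1;-0.087 -0.325 0 0 0 -0.21 1;-0.096 -0.36 0 0 0 -0.23 1;-0.105 -0.395 0 0 0 -0.25 1;-0.114 -0.43 0 0 0 -0.27 1;-0.124 -0.465 0 0 0 -0.3 1;-0.131 -0.49 0 0 0 -0.31 1;-0.134 -0.503 0 0 0 -0.32 1;-0.134 -0.503 0 0 0 -0.32 1;-0.134 -0.503 0 0 0 -0.32 1'
python3 - <<'E'
from h import *
delta([465,249,230],0.2)
c=cap('wrist','w3')
E
```

```text
time: 5.12
tool_pos: [464.1, 248.7, 227.9]
ee_rot: [3.124, 0.316, -0.004]
force: [1.7, -0.8, -1.4]
finger_gap: 21.1
gripper_force: 78.7
t 5.12 pos [464.1 248.7 227.9] yaw 0.201 F [ 1.7 -0.8 -1.4] gap 21.1
shift m [ 0.001  -0.0001 -0.0021] turn [0.0011 0.0028 0.0014]
```

View pics/w3.png

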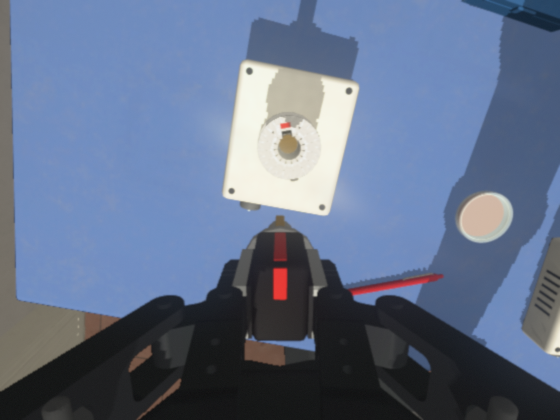

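The hub is at (288,147) with its bore at (288,148) and its red mark at (286,126); the spindle is held at column 280 with its key side up. I'll enlarge the hub.

```bash
python3 - <<'E'
from h import *
c=np.load('pics/w3.npz');im=c['im']
cv2.imwrite('pics/c3.png',cv2.resize(im[108:188,248:328,::-1],(600,600),interpolation=cv2.INTER_CUBIC))
hsv=cv2.cvtColor(im,cv2.COLOR_RGB2HSV);H,S,V=cv2.split(hsv)
rd=(((H<8)|(H>172))&(S>110)&(V>100)).astype('u1');ys,xs=np.nonzero(rd[115:140,270:305]);print('red',xs.mean()+270,ys.mean()+115,len(xs))
tan=((S>90)|(V<110)).astype('u1');m=np.zeros_like(tan);m[130:165,270:308]=tan[130:165,270:308]
ks,_=cv2.findContours(m,0,2);k=max(ks,key=cv2.contourArea);print('bore',cv2.minEnclosingCircle(k),cv2.boundingRect(k))
scr=[(249,71),(349,91),(322,208),(231,190)]
P=[ray(c,p,50)[:2].round(1) for p in scr];print(P,np.mean(P,axis=0))
for p in ((288,148),(289,146),(286,126)): print(p,ray(c,p,96).round(1))
E
```

```text
red 285.0 125.0 39
bore ((288.5833435058594, 142.6666717529297), 8.09029483795166) (281, 135, 16, 16)
[array([561. , 295.9]), array([562.6, 205.1]), array([451.4, 203. ]), array([451.4, 294.2])] [506.6  249.55]
(288, 148) [506.7 250.4  96. ]
(289, 146) [508.4 250.   96. ]
(286, 126) [523.1 255.5  96. ]
```

View pics/c3.png

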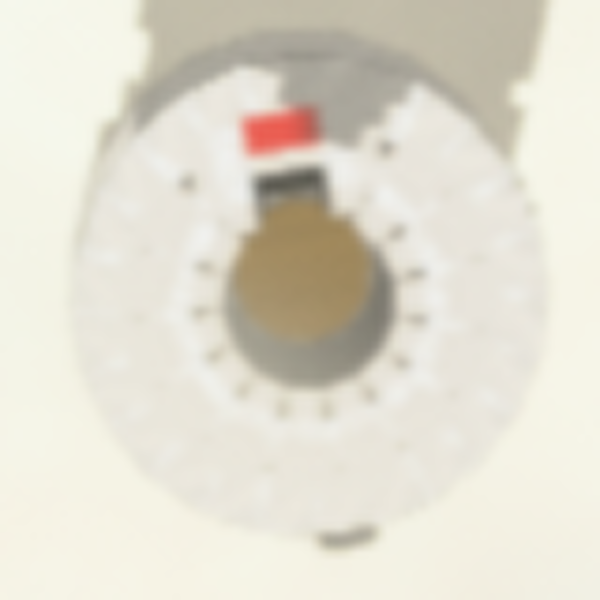

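The crop shows the bore centred at about (309,303), the outer end of the keyway at (290,173) and the red mark at (281,131). Now I compute the centre and the angle, and the spindle's own axis from the held red line.

```bash
python3 - <<'E'
from h import *
c=np.load('pics/w3.npz')
f=lambda p:ray(c,((p[0]+.5)/7.5+247.5,(p[1]+.5)/7.5+107.5),96)[:2]
C=f((309,303));print('hub',C)
for p in ((290,173),(281,131)):
    d=f(p)-C;print(d.round(2),np.linalg.norm(d),np.arctan2(d[1],d[0]))
L,Rr,B=f((225,303)),f((393,303)),f((309,388));print(np.linalg.norm(L-Rr),np.linalg.norm(B-C))
# held grip
im=c['im'];hsv=cv2.cvtColor(im,cv2.COLOR_RGB2HSV);H,S,V=cv2.split(hsv)
rd=(((H<8)|(H>172))&(S>130)&(V>60)).astype('u1');m=np.zeros_like(rd);m[225:305,265:298]=rd[225:305,265:298]
for v in (240,250,260,275,285,295):
    x=np.nonzero(m[v])[0];print(v,x.min(),x.max(),end=';')
s=robot.observe();M=R.from_rotvec(s['ee_rot']).as_matrix();T=np.eye(4);T[:3,:3]=M;T[:3,3]=s['tool_pos']
print((np.linalg.inv(T)@c['T']).round(3))
for X in (-17,0,17):
    for Y in (-11,0,11): print(X,Y,proj(c,(T@[X,Y,62-87,1])[:3]).round(1))
print('tip',proj(c,(T@[0,0,62,1])[:3]).round(1))
E
```

```text
hub [506.81638548 249.82900951]
[12.86  4.79] 13.722480931201753 0.35630000332304174
[16.88  6.6 ] 18.12061072355832 0.3726700155744771
17.964578628514815 9.081542770319079
240 276 284;250 275 285;260 274 286;275 273 287;285 273 287;295 273 287;[[ 3.00000e-03 -9.61000e-01 -2.78000e-01  6.96420e+01]
 [ 1.00000e+00  3.00000e-03  0.00000e+00 -1.74800e+00]
 [ 1.00000e-03 -2.78000e-01  9.61000e-01 -1.35372e+02]
 [ 0.00000e+00  0.00000e+00  0.00000e+00  1.00000e+00]]
-17 -11 [255.4 340.6]
-17 0 [283.3 340.7]
-17 11 [311.2 340.7]
0 -11 [254.6 302.6]
0 0 [283.6 302.7]
0 11 [312.5 302.8]
17 -11 [253.8 261.7]
17 0 [283.9 261.8]
17 11 [314.  261.9]
tip [282.  226.4]
```

```bash
python3 - <<'E'
from h import *
c=np.load('pics/w3.npz');s=robot.observe()
print(s['tool_pos'],s['time'],c['K'][0,2],c['K'][1,2],c['T'][:3,3])
yaw=.2;ex=np.array([np.cos(yaw),np.sin(yaw)]);ey=np.array([np.sin(yaw),-np.cos(yaw)])
h=np.array([506.8,249.8]);o=c['T'][:2,3]
print('hub rel cam',ex@(h-o),ey@(h-o))
for uv,z in (((280,285),s['tool_pos'][2]+25),((280,262),s['tool_pos'][2]+25),((280,219),s['tool_pos'][2]-62)):
    p=ray(c,uv,z)[:2]-o;print(uv,ex@p,ey@p)
S=cap('scene','s3');S0=np.load('pics/s0.npz')
# hub mouth in scene: dark bore hole
print(proj(S0,(506.8,249.8,96)),proj(S,(464,248.5,166)))
t=np.load('pics/t0.npz');print('top proj hub',proj(t,(506.8,249.8,96)),'top proj grip',proj(t,(538,-267,93)))
f=lambda im,x,y,w,h:cv2.resize(im[y:y+h,x:x+w,::-1],(400,400),interpolation=cv2.INTER_CUBIC)
cv2.imwrite('pics/c4.png',np.hstack([f(S0['im'],203,145,40,40),f(t['im'],179,218,40,40)]))
E
```

```text
[464.81473702 247.41417058 228.07375994] 5.1667 279.36910670993217 207.4536360545844 [532.9969176  263.1554011  363.28494154]
hub rel cam -28.32803198402169 7.884658158558547
(280, 285) -62.35826559821884 0.4636964434568632
(280, 262) -52.949832659760276 0.44106503126967656
(280, 219) -65.13049282989536 0.7179956106700837
[222.60686636 157.11182173] [202.6108925 136.8316598]
top proj hub [197.66463187 238.45035729] top proj grip [397.72392541 229.2188548 ]
```

View pics/c4.png

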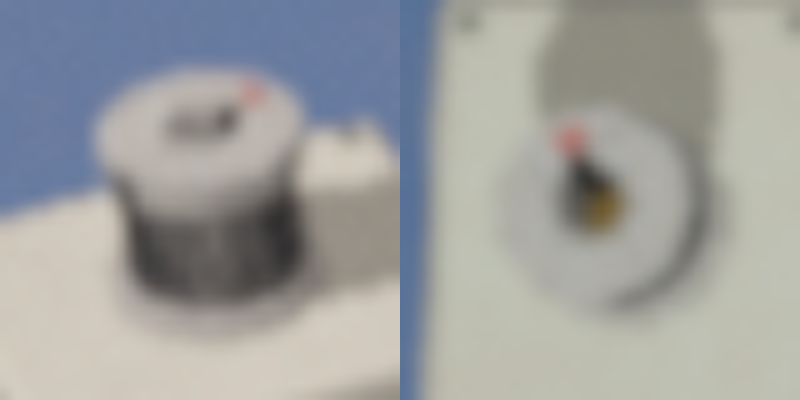

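Three views agree on the hub: in this crop its disc centre is at top px (198,238) and scene px (222.5,158.8), against predictions of (197.7,238.5) and (222.6,157.1). Now I go above the bore, turned to the keyway.

```bash
python3 -m creep '0.01 0.002 0 0 0 -0.05 1;0.025 0.004 0 0 0 -0.1 1;0.037 0.006 0.005 0 0 -0.14 1;0.0415 0.0073 0.02 0 0 -0.162 1;0.0415 0.0073 0.04 0 0 -0.162 1;0.0415 0.0073 0.053 0 0 -0.162 1;0.0415 0.0073 0.056 0 0 -0.162 1;0.0415 0.0073 0.056 0 0 -0.162 1;0.0415 0.0073 0.056 0 0 -0.162 1'
python3 - <<'E'
from h import *
delta([506.5,249.5,163],0.363)
S=cap('scene','s5');w=cap('wrist','w5')
f=lambda im,x,y,w,h:cv2.resize(im[y:y+h,x:x+w,::-1],(400,400),interpolation=cv2.INTER_CUBIC)
cv2.imwrite('pics/c5.png',np.hstack([f(S['image'],193,115,60,60),f(w['image'],200,120,160,160)]))
E
```

```text
time: 5.97
tool_pos: [507.5, 249.7, 173.8]
ee_rot: [3.09, 0.564, 0.001]
force: [1.1, -0.7, -0.9]
finger_gap: 20.9
gripper_force: 78.8
t 5.97 pos [507.5 249.7 173.8] yaw 0.361 F [ 1.1 -0.7 -0.9] gap 20.9
shift m [-0.001  -0.0001  0.0108] turn [ 0.0003 -0.0005 -0.0019]
```

View pics/c5.png

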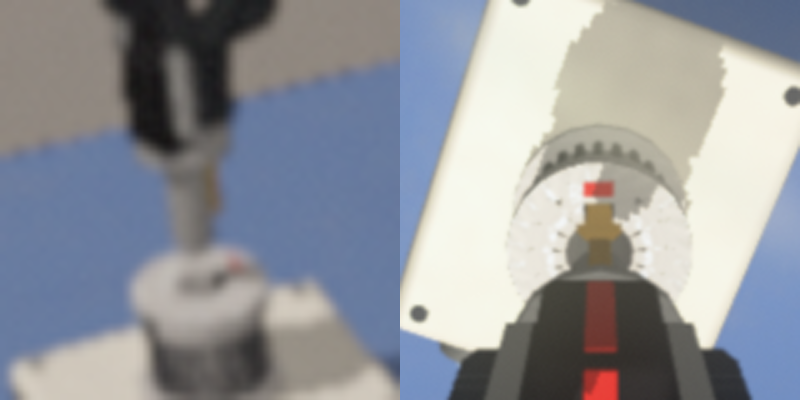

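The left half shows the shaft right over the bore. The right half shows the key and red line (column 600), the keyway mark (599) and the hub's middle (599) all in line. I descend in stages.

```bash
python3 -m creep '0 0 0.008 0 0 0 1;0 0 0.014 0 0 0 1;0 0 0.018 0 0 0 1;0 0 0.021 0 0 0 1;0 0 0.024 0 0 0 1;0 0 0.026 0 0 0 1;0 0 0.028 0 0 0 1;0 0 0.03 0 0 0 1;0 0 0.03 0 0 0 1'
```

```text
time: 6.82
tool_pos: [507.0, 250.0, 142.9]
ee_rot: [3.09, 0.565, -0.001]
force: [-0.8, -0.5, -2.1]
finger_gap: 20.7
gripper_force: 78.8
```

```bash
python3 -m creep '0 0 0.002 0 0 0 1;0 0 0.004 0 0 0 1;0 0 0.006 0 0 0 1;0 0 0.008 0 0 0 1;0 0 0.008 0 0 0 1'
```

```text
time: 7.23
tool_pos: [506.9, 249.9, 134.7]
ee_rot: [3.09, 0.565, -0.001]
force: [-1.0, -0.8, -1.8]
finger_gap: 21.0
gripper_force: 78.8
```

The key dropped in without contact. I continue towards the ejector.

```bash
python3 -m creep '0 0 0.003 0 0 0 1;0 0 0.006 0 0 0 1;0 0 0.009 0 0 0 1;0 0 0.012 0 0 0 1;0 0 0.014 0 0 0 1;0 0 0.016 0 0 0 1;0 0 0.016 0 0 0 1'
```

```text
time: 7.82
tool_pos: [507.3, 250.2, 119.6]
ee_rot: [3.09, 0.565, 0.0]
force: [-2.2, -1.7, 5.0]
finger_gap: 20.9
gripper_force: 79.6
```

```bash
python3 -m creep '0 0 0.001 0 0 0 1;0 0 0.002 0 0 0 1;0 0 0.003 0 0 0 1;0 0 0.003 0 0 0 1;0 0 0.003 0 0 0 1' 100
```

```text
time: 8.23
tool_pos: [507.3, 250.2, 117.0]
ee_rot: [3.09, 0.565, 0.001]
force: [-2.4, -1.4, 5.9]
finger_gap: 20.7
gripper_force: 97.8
```

```bash
python3 -m creep '0 0 0.001 0 0 0 1;0 0 0.002 0 0 0 1;0 0 0.003 0 0 0 1;0 0 0.003 0 0 0 1;0 0 0.003 0 0 0 1'
```

```text
time: 8.65
tool_pos: [507.4, 250.2, 115.1]
ee_rot: [3.089, 0.565, 0.001]
force: [-4.8, -1.7, 13.8]
finger_gap: 20.5
gripper_force: 99.3
```

```bash
python3 -m creep '0 0 0.0005 0 0 0 1;0 0 0.001 0 0 0 1;0 0 0.001 0 0 0 1;0 0 0.001 0 0 0 1'
```

```text
time: 8.98
tool_pos: [507.4, 250.3, 115.0]
ee_rot: [3.089, 0.565, 0.001]
force: [-6.3, -5.3, 19.3]
finger_gap: 20.8
gripper_force: 100.1
```

```bash
python3 -m creep '0 0 0.0005 0 0 0 1;0 0 0.001 0 0 0 1;0 0 0.001 0 0 0 1;0 0 0.001 0 0 0 1;0 0 0.001 0 0 0 1;0 0 0.001 0 0 0 1'
python3 - <<'E'
from h import *
delta([507,250,114.5],0.363)
S=cap('scene','s6');w=cap('wrist','w6')
f=lambda im,x,y,w,h:cv2.resize(im[y:y+h,x:x+w,::-1],(400,400),interpolation=cv2.INTER_CUBIC)
cv2.imwrite('pics/c6.png',np.hstack([f(S['image'],198,130,50,50),f(w['image'],200,160,160,160)]))
E
```

```text
time: 9.48
tool_pos: [507.4, 250.2, 115.0]
ee_rot: [3.088, 0.565, 0.001]
force: [-9.4, -5.6, 25.6]
finger_gap: 20.5
gripper_force: 100.9
t 9.48 pos [507.4 250.2 115. ] yaw 0.362 F [-9.4 -5.6 25.6] gap 20.5
shift m [-0.0005  0.0001  0.0005] turn [ 0.0023 -0.0004 -0.0014]
```

View pics/c6.png

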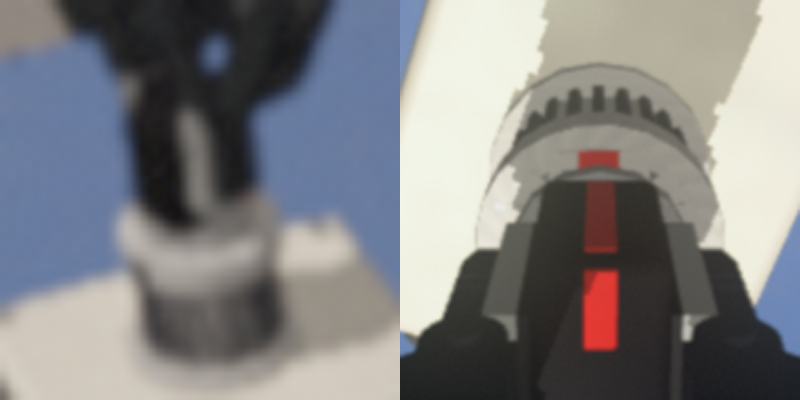

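The flange lies on the hub (left crop, about (200,235)), and the red line is in line with the keyway mark. z holds at 115.0, the flush height worked out from the stand grasp, while the push rises to 26 N. I relieve the small side load and then recheck.

```bash
python3 -m creep '-0.0005 0 0 0 0 0 1;-0.001 0 0.0003 0 0 0 1;-0.0015 0 0.0005 0 0 0 1;-0.0015 0 0.0005 0 0 0 1;-0.0015 0 0.0005 0 0 0 1;-0.0015 0 0.0005 0 0 0 1'
```

```text
time: 10.08
tool_pos: [507.3, 250.2, 115.0]
ee_rot: [3.089, 0.565, 0.006]
force: [-5.8, -5.0, 24.3]
finger_gap: 20.5
gripper_force: 100.8
```

```bash
python3 -m creep '0 0 0.0005 0 0 0 1;0 0 0.0005 0 0 0 1;0 0 0.0005 0 0 0 1;0 0 0.0005 0 0 0 1;0 0 0.0005 0 0 0 1;0 0 0.0005 0 0 0 1' && python3 -c "
from bench import robot
print(robot.finish_job())"
```

```text
time: 10.58
tool_pos: [507.3, 250.2, 115.0]
ee_rot: [3.089, 0.564, 0.006]
force: [-7.7, -5.0, 27.5]
finger_gap: 20.5
gripper_force: 101.4
the job is handed in; nothing more can be done
None
```

I handed the job in at 10.6 s with the spindle keyed into the left drive's hub, its flange seated on the hub as far as the pictures and forces show, still gripped at about 100 N and pressed down at about 27 N; the hand-in returned no verdict.

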